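Latch the pull hook onto the round-based anchor pin

ROBOT

A 6-joint arm with a two-finger parallel gripper is mounted at the origin on a cart in front of the work surface, level with it; the furniture and walls round the work are solid. World frame = base frame: x ahead of the robot, y to its left, z up, the work surface at z = 0. Lengths are in mm, angles in rad, forces in N, time in s.
With the tool pointing down it reaches from about 300 to 775 mm from the base axis. Payload 14.6 kg.
Tool frame: the origin (TCP) lies at the very end of the fingers, on their centre line; the grasp point (between the pads) lies 19 mm behind it; z points along the fingers, y is the line along which they close (so a half turn about z gives the same grasp; the last joint's range is limited). The gripper opens to 94 mm and grips with 3 to 60 N. Pads are 16 mm wide; open, the fingers measure 119 mm over their backs; the gripper's body (75 mm by 177 mm) begins 78 mm behind the grasp point.
Start: joints at [1.141, 0.3, 1.521, -0, 1.321, -0.067], TCP at [195.188, 514.189, 169.046] pointing down, gripper open.
Joint ranges: [-3.03, 3.03], [-0.79, 2.21], [0.23, 2.52], [-1.04, 4.18], [0, 3.07], [-2.55, 2.55]. Speed limits (rad/s): [2.22, 2.22, 2.57, 3.14, 3.14, 3.14].

INTERFACE

Orientations are given as [roll, pitch, yaw] about the fixed x, y, z axes, in that order (R = Rz(yaw) Ry(pitch) Rx(roll)).
In Python, from cell import manip gives the robot as it stands. The module is installed in compiled form; this text tells all that it offers.
- The arm moves only by the shell command python3 -m inch 'ROWS' [FORCE]. ROWS is JSON, a list of rows, each an object of numbers: "gripper": the opening, from 0 (shut) to 1 (fully open); "dx", "dy", "dz": the shift along the world's x, y, z in m; "wx", "wy", "wz": the turn, a rotation vector about the world's x, y, z in degrees. A call has exactly 5 rows; each row is the pose to reach, as a shift and turn from the pose commanded when the call began; what a row does not reach only later rows make up. A row lasts 1/12 s, in which the tool goes at most 41.7 mm and 7.16 degrees, less where a joint would pass 70% of its speed; a pose out of reach is approached as far as the arm can. A call with a gripper value outside its range is refused whole. The fingers move at their own pace and stop on an object; FORCE is the grip in N (left out, the last holds). Time passes only in rows, so rows that repeat a pose let the fingers close, or fill a call up. It gives the time, the measured TCP pose, the force, the opening and the grip force at its end, in the units of the state.
- manip.read_state(): the state, without advancing time (a new reading comes with each control period).
- manip.camera(name): name is "scene" or "side" or "wrist"; returns the picture (480x640x3 uint8, blue, green, red); there is no depth.
- manip.camera_info(name): a dict with "camera_matrix" (3x3 intrinsics, pixels), "D" ([k1, k2, p1, p2, k3] as OpenCV has them; the pictures are not rectified), "R" (3x3) and "t" (3): a world point X has camera coordinates R X + t; the wrist camera has in their place "tool_from_camera" (4x4, takes a point from camera to tool coordinates, whose origin is the TCP and whose axes are the flange's). Camera axes: x right, y down, z forward; pixel columns grow to the right and rows downward; lengths in mm; the calibration is good to about 2 mm. A picture is of the moment at which its call begins: read the wrist's pose just before it. camera_info takes no time and is no camera call.
- manip.sign_off(): hands the job in; it is judged then, once.
The state is a dict: "clock": time; "joints": joint angles; "qd": joint speeds; "effort": joint torques, N m; "eef_pos": TCP position; "eef_rot": TCP orientation; "wrist_force": force on the tool from outside, world axes, zero at the start; "moment": the same for the moment, N m; "finger_gap": finger opening in mm; "finger_force": force on a finger pad.
Only numpy, scipy, OpenCV 4.12 (cv2) and the standard library are available. Lean on these libraries where they do the work, as an engineer would, in place of code of your own. Each camera call takes 0.05 s, during which the arm holds its last target. There are 200 camera calls.

TASK

Pick up the grey pull hook and push its open mouth onto the headed pin with the round base (not the one with the square base), until the pin has gone past the sprung latch and the latch flips shut behind it. Then let go and leave the hook lying level on the pin.

Things in the scene. Friction and masses are not known exactly. Their poses are not given: they have to be found in the camera images.
- hook_grip (a point): Centre of the grip block (36 long, 28 wide, 40 mm high) on the loose grey steel hook lying flat on the bench (0.4 kg, 20 mm thick); half-way up, 20 mm above the hook's underside. Grip it across its width. x points along the hook to its open mouth, y to its left, z up. The hook's lips end 130 mm ahead of this point, its tail eye 51 mm behind; it is 78 mm wide over the lips.
- hook_seat (a point): Where the pin's axis is when the pin is at the bottom of the hook's throat: 62 mm ahead (+x) of hook_grip, on the centre line, 10 mm above the underside; same axes. The slot is 30 mm wide; its lips, flared to about 45 mm, end 68 mm ahead of this point, and the latch crosses it 46 mm ahead. The pin clears the latch once its axis is within about 6 mm of this point.
- latch (a joint): The steel latch bar across the mouth (32 mm long, hinged in the left prong), held shut by a weak spring (some 1 to 4 N at the pin). 0 is shut, positive (rad) is folded into the hook, up to 1.45. It opens only inward, so it lets the pin in but not out.
- stud_round_pin (a point): On the axis of the upright steel pin with the ROUND base (disc 80 mm across, 6 mm thick, fixed to the bench), 25 mm above the bench. The pin is 16 mm thick and free from 6 to 44 mm above the bench; above that is a round head 44 mm across, up to 52 mm. So the 20 mm thick hook goes on from the side, any side, with its underside about 9 to 21 mm above the bench.
- stud_square_pin (a point): The same point of the other pin, alike in all but its base, which is an 80 mm SQUARE. Not to be used. The two may stand in either place.
Things that resemble listed ones, but are neither listed nor needed, are in the scene too. What is shaped like the part that bears hook_grip but pink is not meant.

How it is judged (in metres and radians):
On the way:
1. the round-based pin enters the hook's mouth from the front and presses the latch in (x of stud_round_pin in the frame of hook_seat between -0.01 and 0.07 m and y of stud_round_pin in the frame of hook_seat between -0.02 and 0.02 m and height (world z) of hook_seat between 0.004 and 0.045 m and angle between hook_seat's own z axis and vertical below 0.25 rad and value of joint latch above 0.35 rad), for 0.04 s.
At the end, for the whole second after the job is handed in: The round-based pin stands in the throat, behind the shut latch (below 0.15 rad): its axis from 12 mm behind to 37 mm ahead of hook_seat, within 18 mm sideways; the hook within 0.25 rad of level, hook_seat 4 to 45 mm above the bench (x of stud_round_pin in the frame of hook_seat between -0.012 and 0.037 m and y of stud_round_pin in the frame of hook_seat between -0.018 and 0.018 m and height (world z) of hook_seat between 0.004 and 0.045 m and angle between hook_seat's own z axis and vertical below 0.25 rad and value of joint latch below 0.15 rad); the robot touches nothing.
It also fails if it takes over 37 s, if anything falls off the work surface, if the arm or the gripper's body presses on something with over 40 N, if the wrist force passes 120 N, or if a joint passes its speed limit or range.

## Working session

There is one attempt and no reset: what is moved stays moved. The work goes in short steps, Python scripts to look and compute and a shell command to move; the robot and the scene stay as the last step left them, time stands still between calls to the robot, and variables do not carry over. Pictures are saved under pics/ and viewed, at most 10 in all, crops included, and the job is handed in when it is done.

```bash
mkdir -p pics
cat > h.py <<'E'
import numpy as np, cv2
from cell import manip
from scipy.spatial.transform import Rotation as Ro
def cam(name):
    i=manip.camera_info(name); K=np.array(i["camera_matrix"]); D=np.array(i["D"])
    if "R" in i: return K,D,np.array(i["R"]),np.array(i["t"]).ravel()
    s=manip.read_state(); T=np.eye(4); T[:3,:3]=Ro.from_euler('xyz',s["eef_rot"]).as_matrix(); T[:3,3]=s["eef_pos"]
    M=np.linalg.inv(T@np.array(i["tool_from_camera"])); return K,D,M[:3,:3],M[:3,3]
def onz(c,px,z):
    K,D,R,t=c; p=cv2.undistortPoints(np.array([[px]],float),K,D).ravel()
    d=R.T@np.array([p[0],p[1],1]); o=-R.T@t; return o+d*(z-o[2])/d[2]
def proj(c,X):
    K,D,R,t=c; return cv2.projectPoints(np.array(X,float).reshape(-1,3),cv2.Rodrigues(R)[0],t,K,D)[0].reshape(-1,2)
E
python3 - <<'E'
from h import *
s=manip.read_state(); print(s)
for n in("scene","side"):
    cv2.imwrite(f"pics/{n}0.png",manip.camera(n))
    c=cam(n); print(n,-c[2].T@c[3])
E
```

```text
{'clock': 0.0, 'joints': array([ 1.14138446e+00,  3.00484338e-01,  1.52154230e+00,  2.64114666e-05,
        1.32072261e+00, -6.66075505e-02]), 'qd': array([-0.00075508,  0.00043355,  0.00060957, -0.0016965 , -0.00029049,
        0.00113193]), 'effort': array([ 8.68230163e-04, -5.31795430e+01, -3.52741170e+01,  7.08779809e-02,
        2.43610900e-02, -6.57323335e-05]), 'eef_pos': array([195.06987899, 513.92966344, 168.49550708]), 'eef_rot': array([-3.14044033e+00, -1.02506092e-04,  2.77878173e+00]), 'wrist_force': array([-0.02434792,  1.12710778,  0.35854661]), 'moment': array([ 0.03895072,  0.02825301, -0.03822509]), 'finger_force': 0.0, 'finger_gap': 93.85763947793905}
scene [192.41235143 423.78359358 715.42281895]
side [449.0420699  667.6729898  570.87914684]
```

View pics/scene0.png

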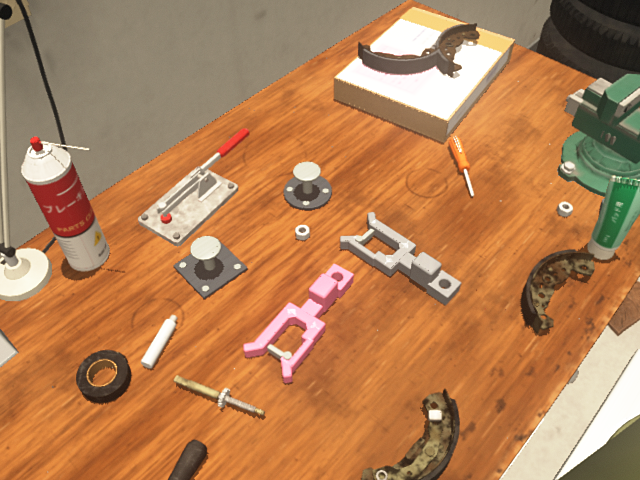

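View pics/side0.png

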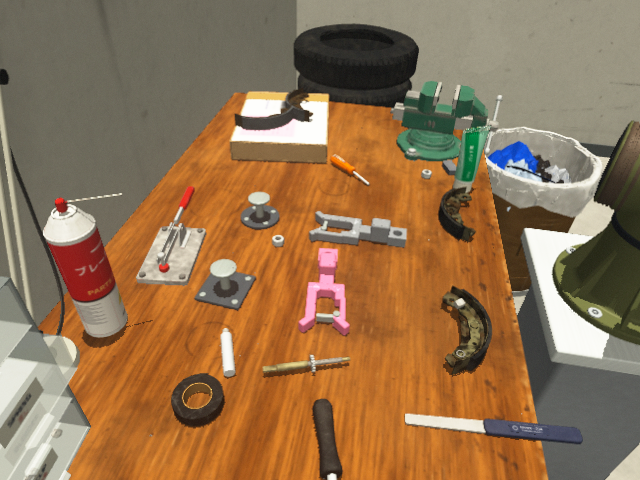

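Candidates in the scene image are the grey hook (400,255) against the pink hook (300,320), and the round-base pin (307,185) against the square-base pin (209,262). I choose the grey hook and the round-base pin, and will check both in one close crop.

Run:
```python
import cv2
a=cv2.imread("pics/scene0.png")[150:310,270:470]; b=cv2.imread("pics/side0.png")[180:260,230:430]
o=cv2.vconcat([cv2.resize(a,None,fx=4,fy=4,interpolation=3)[:, :],cv2.resize(b,None,fx=4,fy=4,interpolation=3)])
cv2.imwrite("pics/c1.png",cv2.resize(a,None,fx=3.75,fy=3.75,interpolation=3))
```

```text
(no output)
```

View pics/c1.png

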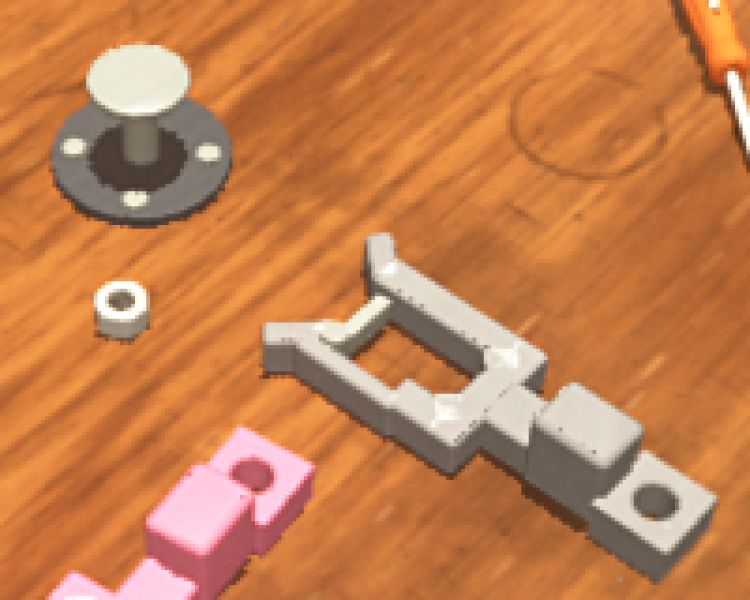

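The crop confirms the grey hook, with its block top at about (427,264), eye at (445,284) and lips at (371,213) and (341,238). The round-disc pin's head is at (307,171), and a small nut sits at (302,232).

Run:
```python
from h import *
c=cam("scene"); d=cam("side")
for n,p,z in(("block",(426.8,263.9),40),("eye",(445.2,283.6),20),("lipR",(371.3,213.2),20),("lipL",(340.7,238),20),("head",(306.8,171.1),52),("base",(307.6,191.5),6),("nut",(302.3,230),12),("sqhead",(206,245),52)):
    print(n,onz(c,p,z).round(1))
print("side head",onz(d,(259,198.5),52).round(1),"block",onz(d,(382,225),40).round(1),"eye",onz(d,(398,232),20).round(1))
s=manip.read_state(); i=manip.camera_info("wrist"); print(np.array(i["tool_from_camera"]).round(2))
```

```text
block [437.1 -53.3  40. ]
eye [404.2 -56.3  20. ]
lipR [567.  -90.7  20. ]
lipL [569.3 -21.4  20. ]
head [682.4 -69.   52. ]
base [682.5 -69.    6. ]
nut [628.1   0.7  12. ]
sqhead [686.3 136.6  52. ]
side head [684.4 -62.9  52. ] block [438.8 -45.5  40. ] eye [406.3 -56.8  20. ]
[[   0.     -0.97   -0.24   70.06]
 [   1.      0.     -0.      0.69]
 [   0.     -0.24    0.97 -216.3 ]
 [   0.      0.      0.      1.  ]]
```

```bash
python3 -m inch '[{"dx":0.243,"dy":-0.567,"wz":20.8,"gripper":1},{"dx":0.243,"dy":-0.567,"wz":20.8,"gripper":1},{"dx":0.243,"dy":-0.567,"wz":20.8,"gripper":1},{"dx":0.243,"dy":-0.567,"wz":20.8,"gripper":1},{"dx":0.243,"dy":-0.567,"wz":20.8,"gripper":1}]' 20; python3 -c "
from h import *
s=manip.read_state();print(s['joints'],s['eef_pos'],s['eef_rot'])"
```

```text
[ 1.14139998e+00  3.00406118e-01  1.52152504e+00 -7.20649628e-06
  1.32069939e+00 -6.66018092e-02] [195.0789676  513.94593622 168.54569884] [-3.14055659e+00 -6.21100362e-05  2.77879987e+00]validation failed for argument at $[0]...
```

```bash
python3 -m inch '[{"dx":0.016,"dy":-0.038,"dz":0,"wx":0,"wy":0,"wz":5,"gripper":1},{"dx":0.032,"dy":-0.076,"dz":0,"wx":0,"wy":0,"wz":10,"gripper":1},{"dx":0.048,"dy":-0.114,"dz":0,"wx":0,"wy":0,"wz":15,"gripper":1},{"dx":0.064,"dy":-0.152,"dz":0,"wx":0,"wy":0,"wz":20,"gripper":1},{"dx":0.08,"dy":-0.19,"dz":0,"wx":0,"wy":0,"wz":20.8,"gripper":1}]' 20; python3 -c "
from h import *
s=manip.read_state();print(s['joints'],s['eef_pos'],s['eef_rot'])"
```

```text
clock: 0.52
eef_pos: [275.2, 322.3, 168.8]
eef_rot: [-3.141, -0.0, -3.135]
wrist_force: [1.2, 0.3, -0.1]
finger_gap: 94.1
finger_force: 0.0
[ 7.77651157e-01  1.46415082e-02  1.85190330e+00 -7.16771714e-05
  1.27537959e+00 -7.99426431e-01] [275.22280918 322.3254998  168.76872961] [-3.14131223e+00 -1.90049459e-04 -3.13529054e+00]
```

```bash
python3 -m inch '[{"dx":0.016,"dy":-0.038,"dz":0,"wx":0,"wy":0,"wz":-0.4,"gripper":1},{"dx":0.032,"dy":-0.076,"dz":0,"wx":0,"wy":0,"wz":-0.4,"gripper":1},{"dx":0.048,"dy":-0.114,"dz":0,"wx":0,"wy":0,"wz":-0.4,"gripper":1},{"dx":0.064,"dy":-0.152,"dz":0,"wx":0,"wy":0,"wz":-0.4,"gripper":1},{"dx":0.08,"dy":-0.19,"dz":0,"wx":0,"wy":0,"wz":-0.4,"gripper":1}]' 20 &&  python3 -m inch '[{"dx":0.016,"dy":-0.038,"dz":0,"wx":0,"wy":0,"wz":0,"gripper":1},{"dx":0.032,"dy":-0.076,"dz":0,"wx":0,"wy":0,"wz":0,"gripper":1},{"dx":0.048,"dy":-0.114,"dz":0,"wx":0,"wy":0,"wz":0,"gripper":1},{"dx":0.064,"dy":-0.152,"dz":0,"wx":0,"wy":0,"wz":0,"gripper":1},{"dx":0.083,"dy":-0.185,"dz":0,"wx":0,"wy":0,"wz":0,"gripper":1}]'; python3 -c "
from h import *
c=cam('wrist');cv2.imwrite('pics/w1.png',manip.camera('wrist'))
s=manip.read_state();print(s['joints'],s['eef_pos'],s['eef_rot'])
print(proj(c,[[438,-53,40],[683,-67,52]]))"
```

```text
clock: 0.93
eef_pos: [355.3, 132.3, 169.1]
eef_rot: [3.141, 0.0, 3.135]
wrist_force: [1.1, 0.5, 0.3]
finger_gap: 93.8
finger_force: 0.0
clock: 1.35
eef_pos: [438.2, -53.4, 169.0]
eef_rot: [-3.141, -0.0, 3.134]
wrist_force: [0.1, 0.7, 0.4]
finger_gap: 93.8
finger_force: 0.0
[-2.10778662e-01  6.18098996e-02  1.80281625e+00 -1.21429645e-03
  1.27622252e+00 -1.77171030e+00] [440.68758677 -57.22451853 168.80317506] [-3.14030535e+00  4.96874473e-04  3.13208040e+00]
[[315.97374407 217.3314606 ]
 [302.80093047 480.54429699]]
```

View pics/w1.png

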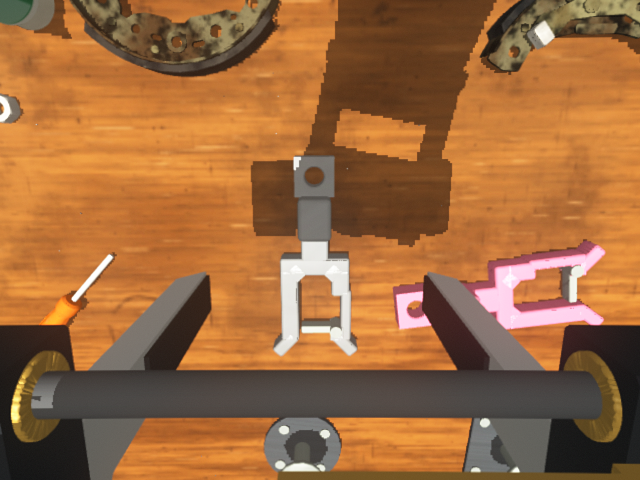

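The wrist view has the block top at about (315,218), eye at (314,176), lip tips at (281,350) and (350,350), and base disc at about (303,446). This agrees with the earlier estimate.

Run:
```python
from h import *
s=manip.read_state(); print(s['eef_pos'],s['eef_rot'])
K,D,_,_=cam('wrist'); i=manip.camera_info('wrist')
T=np.eye(4);T[:3,:3]=Ro.from_euler('xyz',[3.142,0,3.134]).as_matrix();T[:3,3]=[438.5,-53.9,169]
M=np.linalg.inv(T@np.array(i["tool_from_camera"]));c=(K,D,M[:3,:3],M[:3,3])
for n,p,z in(("block",(315,218),40),("eye",(314.3,176),20),("lips",(315.5,350),20),("base",(303,446),6)): print(n,onz(c,p,z).round(1))
```

```text
[440.68758677 -57.22451853 168.80317506] [-3.14030535e+00  4.96874473e-04  3.13208040e+00]
block [438.9 -54.4  40. ]
eye [406.8 -54.8  20. ]
lips [568.8 -55.   20. ]
base [684.7 -68.8   6. ]
```

```bash
python3 -m inch '[{"dx":0,"dy":0,"dz":-0.03,"wx":0,"wy":0,"wz":0.4,"gripper":1},{"dx":0,"dy":0,"dz":-0.06,"wx":0,"wy":0,"wz":0.4,"gripper":1},{"dx":0,"dy":0,"dz":-0.09,"wx":0,"wy":0,"wz":0.4,"gripper":1},{"dx":0,"dy":0,"dz":-0.105,"wx":0,"wy":0,"wz":0.4,"gripper":1},{"dx":0,"dy":0,"dz":-0.105,"wx":0,"wy":0,"wz":0.4,"gripper":1}]'; python3 -c "
from h import *
s=manip.read_state();print(s['joints'],s['eef_pos'],s['eef_rot'])"
```

```text
clock: 1.82
eef_pos: [436.2, -50.4, 61.0]
eef_rot: [3.14, -0.006, -3.142]
wrist_force: [0.2, -0.1, -0.4]
finger_gap: 94.0
finger_force: 0.0
[-1.98498697e-01  1.89534118e-01  1.93403804e+00  2.50704347e-05
  1.02378049e+00 -1.76936453e+00] [436.15798547 -50.3923074   61.00416566] [ 3.14043547 -0.0056426  -3.14153298]
```

```bash
python3 -m inch '[{"dx":0.001,"dy":-0.002,"dz":-0.02,"wx":0,"wy":0,"wz":0,"gripper":1},{"dx":0.001,"dy":-0.002,"dz":-0.04,"wx":0,"wy":0,"wz":0,"gripper":1},{"dx":0.001,"dy":-0.002,"dz":-0.055,"wx":0,"wy":0,"wz":0,"gripper":1},{"dx":0.001,"dy":-0.002,"dz":-0.055,"wx":0,"wy":0,"wz":0,"gripper":1},{"dx":0.001,"dy":-0.002,"dz":-0.055,"wx":0,"wy":0,"wz":0,"gripper":1}]'; python3 -m inch '[{"dx":0,"dy":0,"dz":0,"wx":0,"wy":0,"wz":0,"gripper":0.5},{"dx":0,"dy":0,"dz":0,"wx":0,"wy":0,"wz":0,"gripper":0.2},{"dx":0,"dy":0,"dz":0,"wx":0,"wy":0,"wz":0,"gripper":0},{"dx":0,"dy":0,"dz":0,"wx":0,"wy":0,"wz":0,"gripper":0},{"dx":0,"dy":0,"dz":0,"wx":0,"wy":0,"wz":0,"gripper":0}]' 40
```

```text
clock: 2.23
eef_pos: [439.4, -52.8, 9.8]
eef_rot: [3.142, -0.0, -3.141]
wrist_force: [1.0, 1.0, 0.8]
finger_gap: 94.0
finger_force: 0.0
clock: 2.65
eef_pos: [439.4, -52.8, 9.5]
eef_rot: [-3.141, 0.001, -3.141]
wrist_force: [-0.2, -0.2, -0.0]
finger_gap: 64.1
finger_force: 0.0
```

```bash
python3 -m inch '[{"dx":0,"dy":0,"dz":0,"wx":0,"wy":0,"wz":0,"gripper":0},{"dx":0,"dy":0,"dz":0,"wx":0,"wy":0,"wz":0,"gripper":0},{"dx":0,"dy":0,"dz":0,"wx":0,"wy":0,"wz":0,"gripper":0},{"dx":0,"dy":0,"dz":0,"wx":0,"wy":0,"wz":0,"gripper":0},{"dx":0,"dy":0,"dz":0,"wx":0,"wy":0,"wz":0,"gripper":0}]' 40; python3 -m inch '[{"dx":0,"dy":0,"dz":0,"wx":0,"wy":0,"wz":0,"gripper":0},{"dx":0,"dy":0,"dz":0,"wx":0,"wy":0,"wz":0,"gripper":0},{"dx":0,"dy":0,"dz":0,"wx":0,"wy":0,"wz":0,"gripper":0},{"dx":0,"dy":0,"dz":0,"wx":0,"wy":0,"wz":0,"gripper":0},{"dx":0,"dy":0,"dz":0,"wx":0,"wy":0,"wz":0,"gripper":0}]' 40
```

```text
clock: 3.07
eef_pos: [439.2, -52.8, 9.0]
eef_rot: [3.142, -0.0, -3.141]
wrist_force: [-0.4, -0.4, 0.8]
finger_gap: 31.1
finger_force: 0.0
clock: 3.48
eef_pos: [439.2, -52.8, 9.0]
eef_rot: [3.142, 0.0, -3.141]
wrist_force: [-0.8, -0.5, 0.5]
finger_gap: 0.6
finger_force: 0.0
```

```bash
python3 -c "
from h import *
cv2.imwrite('pics/w2.png',np.hstack([cv2.resize(manip.camera('wrist'),(400,300)),cv2.resize(manip.camera('side')[130:370,200:520],(400,300))]))
print(manip.read_state()['finger_gap'])"
```

```text
0.44914627383541594
```

View pics/w2.png

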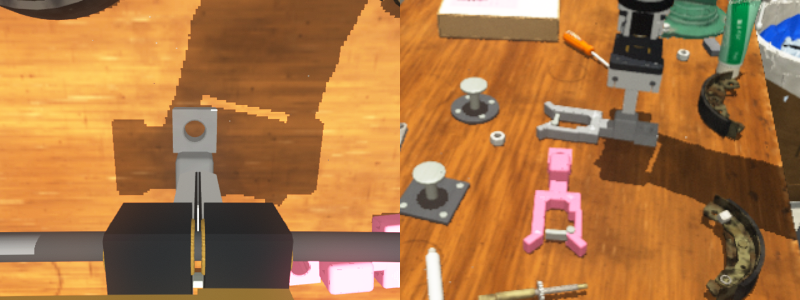

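```bash
python3 -c "
from h import *
c=cam('wrist');d=cam('side');e=cam('scene');p=manip.read_state()['eef_pos'];print(p)
w=manip.camera('wrist');s=manip.camera('side');f=manip.camera('scene')
for X in (p,p+[0,0,19],p+[0,0,31],[439,-54.5,40],[421,-54.5,40],[457,-54.5,40]): print(proj(c,X).round(),proj(d,X).round(),proj(e,X).round())
cv2.imwrite('pics/w3.png',np.hstack([cv2.resize(w[140:340,220:420],(400,400)),cv2.resize(s[170:270,320:420],(400,400),interpolation=3)]))"
```

```text
[439.18950562 -52.81283991   9.03710291]
[[315. 266.]] [[380. 235.]] [[423. 276.]]
[[315. 278.]] [[381. 228.]] [[424. 268.]]
[[315. 287.]] [[382. 223.]] [[425. 263.]]
[[311. 287.]] [[382. 222.]] [[426. 263.]]
[[311. 249.]] [[392. 223.]] [[437. 270.]]
[[311. 323.]] [[373. 221.]] [[416. 256.]]
```

View pics/w3.png

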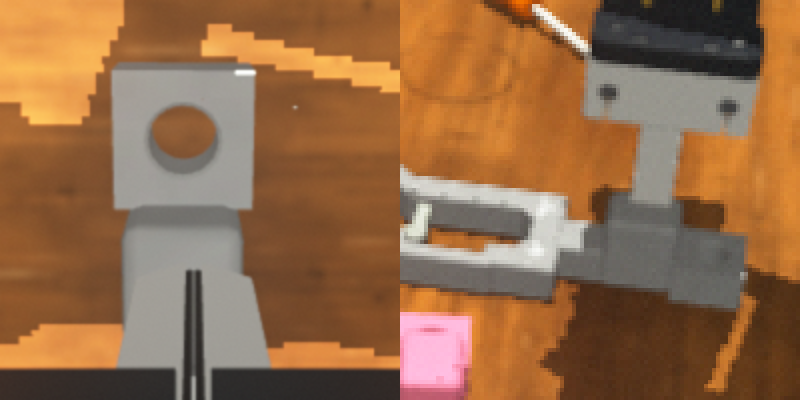

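The fingers closed on nothing. Both views show the tips level with the top of the block, at wrist row 275 and side row 221. They really end about 30 mm short of the reported TCP, so I will reopen and go lower while watching the force.

```bash
python3 -m inch '[{"dx":0,"dy":0,"dz":0,"wx":0,"wy":0,"wz":0,"gripper":0.7},{"dx":0,"dy":0,"dz":0,"wx":0,"wy":0,"wz":0,"gripper":0.7},{"dx":0,"dy":0,"dz":0,"wx":0,"wy":0,"wz":0,"gripper":0.7},{"dx":0,"dy":0,"dz":0,"wx":0,"wy":0,"wz":0,"gripper":0.7},{"dx":0,"dy":0,"dz":0,"wx":0,"wy":0,"wz":0,"gripper":0.7}]'; python3 -m inch '[{"dx":0,"dy":-0.0015,"dz":0,"wx":0,"wy":0,"wz":0,"gripper":0.7},{"dx":0,"dy":-0.0015,"dz":0,"wx":0,"wy":0,"wz":0,"gripper":0.7},{"dx":0,"dy":-0.0015,"dz":-0.004,"wx":0,"wy":0,"wz":0,"gripper":0.7},{"dx":0,"dy":-0.0015,"dz":-0.008,"wx":0,"wy":0,"wz":0,"gripper":0.7},{"dx":0,"dy":-0.0015,"dz":-0.012,"wx":0,"wy":0,"wz":0,"gripper":0.7}]'
python3 -c "
from h import *
c=cam('wrist');p=manip.read_state();print(p['joints'],c[0][0,0])
T=p['eef_pos']
# tip inner edge at x off -8, y off +-47 for several heights above nominal TCP
for h in(0,10,20,30,40): print(h,proj(c,[T+[-8,-47,h],T+[-8,47,h]]).round())"
```

```text
clock: 4.15
eef_pos: [439.2, -52.8, 9.0]
eef_rot: [-3.142, -0.0, -3.141]
wrist_force: [-0.0, 0.9, -0.6]
finger_gap: 30.5
finger_force: 0.0
clock: 4.57
eef_pos: [439.1, -54.3, -3.5]
eef_rot: [3.142, -0.0, -3.141]
wrist_force: [0.0, -0.3, -0.2]
finger_gap: 63.4
finger_force: 0.0
[-2.05831422e-01  3.05763533e-01  1.97327145e+00  2.87257314e-05
  8.62740176e-01 -1.77685215e+00] 430.0929851817834
0 [[225. 251.]
 [405. 252.]]
10 [[221. 257.]
 [409. 257.]]
20 [[216. 263.]
 [413. 263.]]
30 [[211. 270.]
 [418. 270.]]
40 [[206. 277.]
 [424. 277.]]
```

```bash
python3 -m inch '[{"dx":0,"dy":0,"dz":-0.004,"wx":0,"wy":0,"wz":0,"gripper":0.7},{"dx":0,"dy":0,"dz":-0.008,"wx":0,"wy":0,"wz":0,"gripper":0.7},{"dx":0,"dy":0,"dz":-0.012,"wx":0,"wy":0,"wz":0,"gripper":0.7},{"dx":0,"dy":0,"dz":-0.016,"wx":0,"wy":0,"wz":0,"gripper":0.7},{"dx":0,"dy":0,"dz":-0.018,"wx":0,"wy":0,"wz":0,"gripper":0.7}]'; python3 -m inch '[{"dx":0,"dy":0,"dz":0,"wx":0,"wy":0,"wz":0,"gripper":0},{"dx":0,"dy":0,"dz":0,"wx":0,"wy":0,"wz":0,"gripper":0},{"dx":0,"dy":0,"dz":0,"wx":0,"wy":0,"wz":0,"gripper":0},{"dx":0,"dy":0,"dz":0,"wx":0,"wy":0,"wz":0,"gripper":0},{"dx":0,"dy":0,"dz":0,"wx":0,"wy":0,"wz":0,"gripper":0}]' 40;python3 -m inch '[{"dx":0,"dy":0,"dz":0,"wx":0,"wy":0,"wz":0,"gripper":0},{"dx":0,"dy":0,"dz":0,"wx":0,"wy":0,"wz":0,"gripper":0},{"dx":0,"dy":0,"dz":0,"wx":0,"wy":0,"wz":0,"gripper":0},{"dx":0,"dy":0,"dz":0,"wx":0,"wy":0,"wz":0,"gripper":0},{"dx":0,"dy":0,"dz":0,"wx":0,"wy":0,"wz":0,"gripper":0}]' 40
```

```text
clock: 4.98
eef_pos: [438.9, -54.3, -21.6]
eef_rot: [3.141, -0.001, -3.141]
wrist_force: [0.3, 0.8, 1.2]
finger_gap: 66.1
finger_force: 0.0
clock: 5.4
eef_pos: [439.3, -54.3, -20.8]
eef_rot: [-3.142, 0.0, -3.141]
wrist_force: [0.7, -0.1, 0.7]
finger_gap: 35.7
finger_force: 0.0
clock: 5.82
eef_pos: [439.3, -54.4, -20.8]
eef_rot: [-3.141, 0.0, -3.141]
wrist_force: [-1.0, -2.1, 3.0]
finger_gap: 27.7
finger_force: 40.0
```

```bash
python3 -m inch '[{"dx":0,"dy":0,"dz":0.007,"wx":0,"wy":0,"wz":0,"gripper":0},{"dx":0,"dy":0,"dz":0.014,"wx":0,"wy":0,"wz":0,"gripper":0},{"dx":0.02,"dy":-0.007,"dz":0.015,"wx":0,"wy":0,"wz":0,"gripper":0},{"dx":0.04,"dy":-0.014,"dz":0.015,"wx":0,"wy":0,"wz":0,"gripper":0},{"dx":0.05,"dy":-0.014,"dz":0.015,"wx":0,"wy":0,"wz":0,"gripper":0}]'
python3 -m inch '[{"dx":0,"dy":0,"dz":0,"wx":0,"wy":0,"wz":0,"gripper":0},{"dx":0,"dy":0,"dz":0,"wx":0,"wy":0,"wz":0,"gripper":0},{"dx":0,"dy":0,"dz":0,"wx":0,"wy":0,"wz":0,"gripper":0},{"dx":0,"dy":0,"dz":0,"wx":0,"wy":0,"wz":0,"gripper":0},{"dx":0,"dy":0,"dz":0,"wx":0,"wy":0,"wz":0,"gripper":0}]'
python3 -c "
from h import *
s=manip.camera('side');f=manip.camera('scene')
cv2.imwrite('pics/w4.png',np.hstack([cv2.resize(f[140:300,280:440],(400,400),interpolation=3),cv2.resize(s[150:260,230:340+30],(509,400),interpolation=3)[:,:400]]))"
```

```text
clock: 6.23
eef_pos: [491.1, -69.2, -5.0]
eef_rot: [-3.141, 0.002, 3.141]
wrist_force: [0.5, 0.4, -4.3]
finger_gap: 27.6
finger_force: 40.0
clock: 6.65
eef_pos: [488.7, -68.2, -5.9]
eef_rot: [3.142, -0.0, -3.141]
wrist_force: [0.1, -0.3, -4.1]
finger_gap: 27.6
finger_force: 40.0
```

View pics/w4.png

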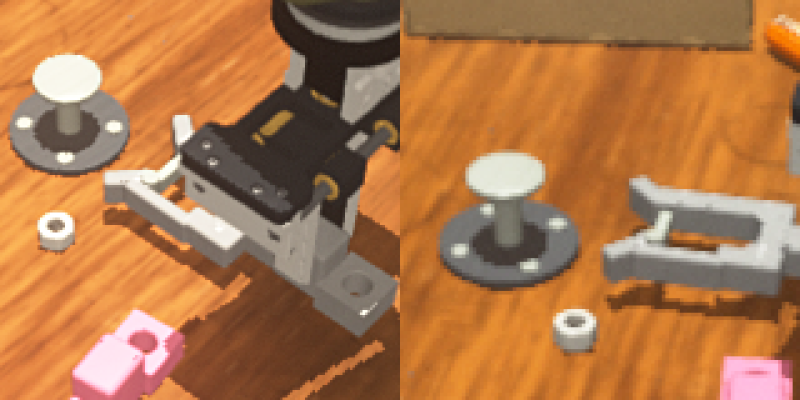

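The hook is held level and clear of the bench. In the side picture the lip tips are at about (287,219) and (294,200), with the pin head at (259,198).

```bash
python3 -c "
from h import *
d=cam('side');e=cam('scene')
f=lambda p:(280+p[0]/2.5,140+p[1]/2.5); g=lambda p:(230+(p[0]-400)/3.636,150+p[1]/3.636)
for n,c,p,z in(('side L',d,g((606,250)),34),('side R',d,g((632,182)),34),('side head',d,g((505,174)),52),('side base',d,g((510,245)),6),('sc R',e,f((181,117)),34),('sc L',e,f((106,178)),34),('sc head',e,f((68,78)),52),('sc base',e,f((69,132)),6)): print(n,onz(c,p,z).round(1))"
```

```text
side L [621.4 -33.1  34. ]
side R [621.9 -98.5  34. ]
side head [685.3 -65.   52. ]
side base [684.  -62.4   6. ]
sc R [ 617.4 -104.2   34. ]
sc L [617.6 -34.   34. ]
sc head [681.8 -69.3  52. ]
sc base [680.5 -66.8   6. ]
```

```bash
python3 -m inch '[{"dx":0.015,"dy":0.001,"dz":0,"wx":0,"wy":0,"wz":0,"gripper":0},{"dx":0.03,"dy":0.001,"dz":0,"wx":0,"wy":0,"wz":0,"gripper":0},{"dx":0.045,"dy":0.001,"dz":0,"wx":0,"wy":0,"wz":0,"gripper":0},{"dx":0.06,"dy":0.001,"dz":0,"wx":0,"wy":0,"wz":0,"gripper":0},{"dx":0.07,"dy":0.001,"dz":0,"wx":0,"wy":0,"wz":0,"gripper":0}]'
python3 -m inch '[{"dx":0.008,"dy":0,"dz":0,"wx":0,"wy":0,"wz":0,"gripper":0},{"dx":0.016,"dy":0,"dz":0,"wx":0,"wy":0,"wz":0,"gripper":0},{"dx":0.024,"dy":0,"dz":0,"wx":0,"wy":0,"wz":0,"gripper":0},{"dx":0.032,"dy":0,"dz":0,"wx":0,"wy":0,"wz":0,"gripper":0},{"dx":0.04,"dy":0,"dz":0,"wx":0,"wy":0,"wz":0,"gripper":0}]'
```

```text
clock: 7.17
eef_pos: [560.2, -67.3, -5.9]
eef_rot: [-3.142, 0.0, -3.141]
wrist_force: [-0.3, -0.1, -3.6]
finger_gap: 27.7
finger_force: 40.0
clock: 7.58
eef_pos: [599.3, -67.1, -6.2]
eef_rot: [3.141, -0.001, -3.141]
wrist_force: [-2.4, 1.4, -3.1]
finger_gap: 27.5
finger_force: 40.0
```

```bash
python3 -m inch '[{"dx":0.004,"dy":0,"dz":0,"wx":0,"wy":0,"wz":0,"gripper":0},{"dx":0.008,"dy":0,"dz":0,"wx":0,"wy":0,"wz":0,"gripper":0},{"dx":0.012,"dy":0,"dz":0,"wx":0,"wy":0,"wz":0,"gripper":0},{"dx":0.016,"dy":0,"dz":0,"wx":0,"wy":0,"wz":0,"gripper":0},{"dx":0.019,"dy":0,"dz":0,"wx":0,"wy":0,"wz":0,"gripper":0}]'
python3 -m inch '[{"dx":0.001,"dy":0,"dz":0,"wx":0,"wy":0,"wz":0,"gripper":0},{"dx":0.002,"dy":0,"dz":0,"wx":0,"wy":0,"wz":0,"gripper":0},{"dx":0.003,"dy":0,"dz":0,"wx":0,"wy":0,"wz":0,"gripper":0},{"dx":0.003,"dy":0,"dz":0,"wx":0,"wy":0,"wz":0,"gripper":0},{"dx":0.003,"dy":0,"dz":0,"wx":0,"wy":0,"wz":0,"gripper":0}]'
```

```text
clock: 8.0
eef_pos: [618.8, -67.6, -5.7]
eef_rot: [-3.141, 0.001, -3.142]
wrist_force: [0.3, 0.1, -3.6]
finger_gap: 28.1
finger_force: 40.0
clock: 8.42
eef_pos: [621.1, -67.4, -5.9]
eef_rot: [-3.142, -0.0, -3.141]
wrist_force: [0.2, -0.5, -4.1]
finger_gap: 27.9
finger_force: 40.0
```

```bash
python3 -c "
from h import *
s=manip.camera('side');f=manip.camera('wrist')
cv2.imwrite('pics/w5.png',np.hstack([cv2.resize(f[180:480,160:460],(400,400),interpolation=3),cv2.resize(s[160:260,230:330],(400,400),interpolation=3)]))"
```

```text
(no output)
```

View pics/w5.png

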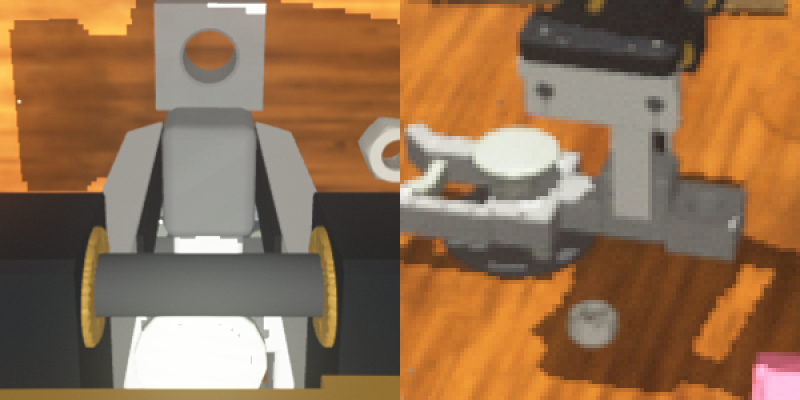

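The latch bar, at (430,175) in the right half, lies across the mouth behind the pin. I will back off a little, lower the hook and release.

```bash
python3 -m inch '[{"dx":-0.004,"dy":0,"dz":-0.002,"wx":0,"wy":0,"wz":0,"gripper":0},{"dx":-0.008,"dy":0,"dz":-0.004,"wx":0,"wy":0,"wz":0,"gripper":0},{"dx":-0.008,"dy":0,"dz":-0.006,"wx":0,"wy":0,"wz":0,"gripper":0},{"dx":-0.008,"dy":0,"dz":-0.008,"wx":0,"wy":0,"wz":0,"gripper":0},{"dx":-0.008,"dy":0,"dz":-0.008,"wx":0,"wy":0,"wz":0,"gripper":0}]'
python3 -m inch '[{"dx":0,"dy":0,"dz":0,"wx":0,"wy":0,"wz":0,"gripper":0.7},{"dx":0,"dy":0,"dz":0,"wx":0,"wy":0,"wz":0,"gripper":0.7},{"dx":0,"dy":0,"dz":0,"wx":0,"wy":0,"wz":0,"gripper":0.7},{"dx":0,"dy":0,"dz":0,"wx":0,"wy":0,"wz":0,"gripper":0.7},{"dx":0,"dy":0,"dz":0,"wx":0,"wy":0,"wz":0,"gripper":0.7}]'
```

```text
clock: 8.93
eef_pos: [612.9, -67.3, -14.4]
eef_rot: [3.142, -0.001, -3.141]
wrist_force: [0.2, -0.3, -3.6]
finger_gap: 27.3
finger_force: 40.0
clock: 9.35
eef_pos: [613.4, -67.3, -13.7]
eef_rot: [-3.142, 0.001, -3.141]
wrist_force: [-0.4, -0.1, -0.3]
finger_gap: 57.7
finger_force: 0.0
```

```bash
python3 -m inch '[{"dx":0,"dy":0,"dz":0.01,"wx":0,"wy":0,"wz":0,"gripper":0.7},{"dx":0,"dy":0,"dz":0.035,"wx":0,"wy":0,"wz":0,"gripper":0.7},{"dx":0,"dy":0,"dz":0.065,"wx":0,"wy":0,"wz":0,"gripper":0.7},{"dx":0,"dy":0,"dz":0.1,"wx":0,"wy":0,"wz":0,"gripper":0.7},{"dx":-0.02,"dy":0,"dz":0.13,"wx":0,"wy":0,"wz":0,"gripper":0.7}]'
python3 -m inch '[{"dx":-0.03,"dy":0,"dz":0.02,"wx":0,"wy":0,"wz":0,"gripper":0.7},{"dx":-0.06,"dy":0,"dz":0.03,"wx":0,"wy":0,"wz":0,"gripper":0.7},{"dx":-0.09,"dy":0,"dz":0.03,"wx":0,"wy":0,"wz":0,"gripper":0.7},{"dx":-0.1,"dy":0,"dz":0.03,"wx":0,"wy":0,"wz":0,"gripper":0.7},{"dx":-0.1,"dy":0,"dz":0.03,"wx":0,"wy":0,"wz":0,"gripper":0.7}]'
python3 -c "
from h import *
s=manip.camera('side');f=manip.camera('scene')
cv2.imwrite('pics/w6.png',np.hstack([cv2.resize(f[130:290,270:430],(400,400),interpolation=3),cv2.resize(s[160:260,230:330],(400,400),interpolation=3)]))"
```

```text
clock: 9.77
eef_pos: [594.7, -67.3, 118.9]
eef_rot: [-3.141, 0.002, -3.141]
wrist_force: [-0.3, 0.1, 0.0]
finger_gap: 65.8
finger_force: 0.0
clock: 10.18
eef_pos: [491.9, -67.4, 147.5]
eef_rot: [-3.141, 0.002, 3.141]
wrist_force: [0.9, 0.6, 1.3]
finger_gap: 66.0
finger_force: 0.0
```

View pics/w6.png

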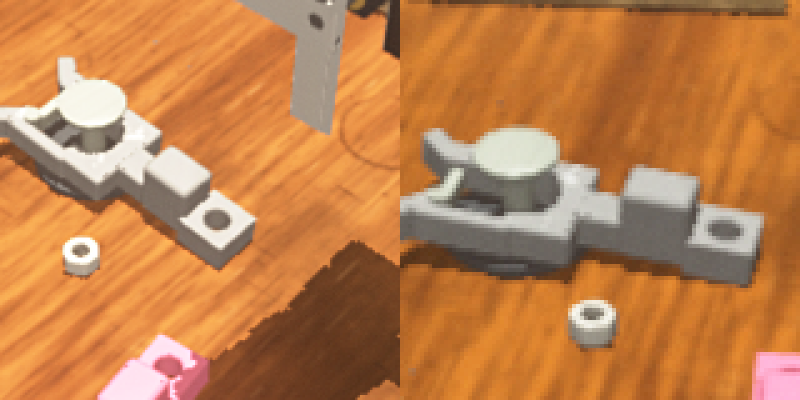

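The hook lies nearly level on the round-base pin. The latch at (445,185) is shut behind the pin, and the gripper is clear.

```bash
python3 -c "
from cell import manip
print(manip.sign_off())"
```

```text
the job is handed in; nothing more can be done
None
```

The grey hook is on the round-base pin with its latch shut behind the pin. It lies nearly level, the gripper is clear, and I handed the job in at about 10 s; the hand-in returned no verdict.

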